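# Build up the milling arbor in its tightening fixture

## Task

Build up the stub milling arbor that stands upright in the green tightening fixture: slide on first the short spacing collar, then the toothed cutter, then the flanged bush (flange down), each with its keyway over the arbor's key and fully home, flat on the piece below. Nobody has measured which way the key faces, so feel for it: rest the piece on the end of the key with a light hand, turn it until it drops over the key, and never force or hammer a piece down. Leave the long collar, the nut and everything else on the bench where they lie.

Things in the scene. Friction and masses are not known exactly. Their poses are not given: they have to be found in the camera images.
- fixture: Green cast tool-holder tightening fixture, fixed to the bench: base plate 130 x 110 x 12 mm, round column 78 mm across, on it the arbor's grooved flange (63 mm across, top 80 mm above the bench). Origin: centre of its underside. z up, on the arbor's axis; its x axis is the middle direction of the key (see key_level). The arbor is locked in it and does not turn or yield.
- seat (a point): Centre of the arbor's shoulder face, on the arbor's axis, 100 mm above the bench; axes as the fixture's. The shoulder (hub) is 38 mm across and stands 20 mm above the flange. From this face rise the plain round spigot, 22 mm across and 41 mm high, a 3 mm chamfer, and a thread stub 16 mm across whose top is 56 mm above this face.
- key_level (a point): Point on the arbor's axis 37 mm above seat, level with the key's upper end; axes as the fixture's. The one key, 6 mm wide, runs from the shoulder face up to here on one side of the spigot, its outer face 14.5 mm from the axis; above it the spigot is plain. Which way the key faces is NOT measured: anywhere within 1.0 rad either side of the fixture's x axis.
- spacer_mid (a point): Short spacing collar: plain steel ring 40 mm across, 20 mm high, bore 23.6 mm (0.8 mm play all round on the spigot), about 0.12 kg, lying flat on the bench. The point is at its centre, half-way up; z is its axis. A keyway, 8.5 mm wide and 16 mm deep from the axis, runs down the bore on the side of its own +x axis. Fully home, this point is 10 mm above seat. It passes the key if within 0.09 rad of it.
- cutter_mid (a point): Side milling cutter: toothed dark steel disc, 60 mm across where gripped, 10 mm thick, same bore and keyway (on the side of its own +x axis), about 0.19 kg, lying flat on the bench. The point is at its centre, half-way up; z is its axis. Fully home on the spacing collar, this point is 25 mm above seat.
- bush_mid (a point): Flanged bush: steel, 18 mm high: a flange 50 mm across and 6 mm thick at the bottom, above it a neck 38 mm across and 12 mm high to be gripped; same bore and keyway (on the side of its own +x axis), about 0.15 kg, standing on its flange on the bench. The point is at its centre, 9 mm above its underside; z is its axis. Fully home on the cutter, this point is 39 mm above seat.
- long_collar_mid (a point): Long spacing collar, not wanted: like the short one, 40 mm across, but 38 mm high. The point is at its centre, half-way up.
- nut: Dark hexagon nut of the arbor, 24 mm across flats, 13 mm high, loose on the bench, to be left. Origin: centre of its underside.
- wrench: Open-ended steel wrench, about 180 mm long, lying along its own x axis, to be left. Origin: under its middle.
- engraver: Black hand-held rotary engraver, 195 mm long, 48 mm thick, lying along its own x axis, to be left. Origin: under its middle.
- glass1: Drinking glass, 68 mm across, 100 mm high, to be left. Origin: centre of its underside.
- glass2: Another such drinking glass, to be left. Origin: centre of its underside.
- marker: Black marker pen, 138 mm long, 13 mm thick, lying along its own x axis, to be left. Origin: under its middle.
Mind the look-alikes: they are no part of the job. What is shaped like the part that bears cutter_mid but blue, brown or red is not meant.

How it is judged:
By the outcome, as a careful person would: the job done as asked, in the order asked, and still so for the second after the job is handed in, with the robot touching nothing.
It also fails if it takes over 70 s, if anything falls off the work surface, if the arm or the gripper's body presses on something with over 40 N, if the wrist force passes 120 N, or if a joint passes its speed limit or range.

## Robot

A 7-joint arm with a two-finger parallel gripper is mounted at the origin on the work surface. World frame = base frame: x ahead of the robot, y to its left, z up, the work surface at z = 0. Lengths are in m, angles in rad, forces in N, time in s.
With the tool pointing down it reaches from about 0.425 to 0.875 m from the base axis. Payload 4.7 kg.
Tool frame: the origin (TCP) lies midway between the tips of the shut fingers; the grasp point (between the pads) lies 19 mm behind it; x points along the fingers, z is the direction in which the jaws open and shut, and the axes are right-handed (so a half turn about x gives the same grasp; the last joint's range is limited). The gripper opens to 87 mm and grips with 3 to 60 N. Pads are 19 mm wide; open, the fingers measure 117 mm over their backs; the gripper's body (75 mm by 190 mm) begins 51 mm behind the grasp point.
Start: joints at [-1.314, 0.321, -0.07, 1.45, 0.023, 1.371, -0.057], TCP at [0.156, 0.631, 0.185] pointing down, gripper open.
Joint ranges: [-2.86, 2.86], [-0.3, 2.09], [-1.38, 1.24], [0.06, 2.45], [-1.56, 4.7], [0.09, 2.05], [-2.69, 2.69]. Speed limits (rad/s): [2.57, 2.57, 3.14, 3.14, 3.14, 3.14, 3.14].

## Interface

Orientations are given as a rotation vector (axis times angle).
In Python, from bench import ctrl, vision, close_job gives the robot as it stands. The module is installed in compiled form; this text tells all that it offers.
- The arm moves only by the tool servo_tool, never from a script. Its argument "commands" is a list that holds one entry, the list of rows, each a list of 7 numbers: the turn, a rotation vector about the tool's x, y, z in degrees, then the shift along the tool's x, y, z in mm, then the finger opening in mm, from 0 to 87. In form: [[[wx, wy, wz, x, y, z, grip], ...]]. A call has 1 to 5 rows; each row is the pose to reach, as a shift and turn from the pose commanded when the call began, along the tool's axes at that moment; what a row does not reach only later rows make up. A row lasts 1/8 s, in which the tool goes at most 62.5 mm and 10.7 degrees, less where a joint would pass 70% of its speed; a pose out of reach is approached as far as the arm can. A call with a gripper value outside its range is refused whole. The fingers move at their own pace and stop on an object; "newtons" is the grip in N (left out, the last holds). Time passes only in rows, so rows that repeat a pose let the fingers close. It gives the time, the measured TCP pose, the force and the opening at its end, in the units of the state.
- ctrl.get_state(): the state, without advancing time (a new reading comes with each control period).
- vision.get_image(name): name is "scene" or "top" or "wrist"; returns the picture (384x512x3 uint8, red, green, blue); there is no depth.
- vision.camera_info(name): a dict with "fov_y" (degrees; the focal length in pixels is half the picture's height over the tangent of half this angle, whatever the lens; pixels are square), "cx", "cy" (the principal point, pixels), "pose" (4x4, takes a point from camera to world coordinates). Camera axes: x right, y down, z forward; pixel columns grow to the right and rows downward; lengths in m; the calibration is good to about 2 mm. A picture is of the moment at which its call begins: read the wrist's pose just before it. camera_info takes no time and is no camera call; for the wrist camera it gives the pose at the moment of the call.
- close_job(): hands the job in, once; it reports no verdict.
The state is a dict: "time": time; "joint_positions": joint angles; "qd": joint speeds; "joint_torque": joint torques, N m; "position": TCP position; "tool_rot": TCP orientation; "ft_force": force on the tool from outside, world axes, zero at the start; "torque": the same for the moment, N m; "grip_width": opening from 0.0 (shut) to 1.0 (fully open).
Only numpy, scipy, OpenCV 4.12 (cv2) and the standard library are available. Lean on these libraries where they do the work, as an engineer would, in place of code of your own. Each camera call takes 0.05 s, during which the arm holds its last target. There are 200 camera calls.

## Working session

There is one attempt and no reset: what is moved stays moved. The work goes in short steps, Python scripts to look and compute and a tool call to move; the robot and the scene stay as the last step left them, time stands still between calls to the robot, and variables do not carry over. Pictures are saved under pics/ and viewed, about 8 in all and at most 12, crops included, and the job is handed in when it is done.

Besides the shell and the picture viewer there is one more tool, called after ">>>" as a command line: name --argument value ..., lists and objects as JSON in quotes. servo_tool: Moves the arm, as the interface text tells. Its arguments: {"type":"object","properties":{"commands":{"type":"array"},"newtons":{"type":"number"}},"required":["commands"]}

```bash
mkdir -p pics
cat > h.py <<'E'
import numpy as np, cv2
from bench import ctrl, vision
from scipy.spatial.transform import Rotation as R
def save(n,fn):
    im=vision.get_image(n); cv2.imwrite('pics/'+fn,im[:,:,::-1]); return im
def ray(n,u,v,z,ci=None):
    ci=ci or vision.camera_info(n); f=192/np.tan(np.radians(ci['fov_y'])/2)
    T=np.array(ci['pose']); d=T[:3,:3]@np.array([(u-ci['cx'])/f,(v-ci['cy'])/f,1]); o=T[:3,3]
    return o+d*(z-o[2])/d[2]
def proj(n,p,ci=None):
    ci=ci or vision.camera_info(n); f=192/np.tan(np.radians(ci['fov_y'])/2)
    T=np.array(ci['pose']); c=T[:3,:3].T@(np.array(p)-T[:3,3]); return c[0]/c[2]*f+ci['cx'],c[1]/c[2]*f+ci['cy']
E
python3 - <<'E'
from h import *
a=save('scene','a0.png');b=save('top','b0.png')
cv2.imwrite('pics/top2.png',cv2.resize(b[:,:,::-1],(800,600),interpolation=cv2.INTER_CUBIC))
print(ctrl.get_state())
for n in('scene','top','wrist'):print(n,vision.camera_info(n))
E
```

```text
{'time': 0.1, 'joint_positions': array([-1.31386553,  0.32173443, -0.070077  ,  1.45158198,  0.02260919,
        1.37078342, -0.05687787]), 'qd': array([-5.28391756e-05, -1.92095379e-03,  1.70647804e-04, -3.62490457e-03,
        5.38720593e-04,  1.52728108e-03,  1.67328694e-03]), 'joint_torque': array([-6.92247590e-05, -4.92568839e+01, -4.05399352e-01, -3.13397169e+01,
       -6.40475401e-02,  3.95392010e-02,  5.67609447e-05]), 'position': array([0.15621581, 0.63036402, 0.18396571]), 'tool_rot': array([-1.0296546 ,  1.31563755,  1.02774925]), 'ft_force': array([-0.41494152, -0.33065636, -0.60049665]), 'torque': array([ 0.05736651,  0.01930031, -0.03156437]), 'grip_width': 0.9991015918340181}
scene {'fov_y': 43.22049349303835, 'cx': 261.62884424076947, 'cy': 189.44328358431522, 'pose': array([[ 0.68754772,  0.59166877, -0.42095868,  1.08996183],
       [ 0.72611412, -0.55538673,  0.40534412, -0.53513296],
       [ 0.0060346 , -0.58435747, -0.81147393,  1.13942425],
       [ 0.        ,  0.        ,  0.        ,  1.        ]])}
top {'fov_y': 54.92325710482443, 'cx': 253.1975369419975, 'cy': 188.94224466520376, 'pose': array([[-0.02707252, -0.97537904,  0.21886711,  0.32246243],
       [-0.99963189,  0.02680533, -0.00419067, -0.00918448],
       [-0.00177932, -0.21889999, -0.97574568,  1.22291346],
       [ 0.        ,  0.        ,  0.        ,  1.        ]])}
wrist {'fov_y': 63.92004495284103, 'cx': 248.53839226449296, 'cy': 202.16926963739775, 'pose': array([[ 2.40962209e-01,  9.42202494e-01,  2.32791053e-01,
         9.23453691e-02],
       [ 9.70534459e-01, -2.33859285e-01, -5.80749385e-02,
         6.44538974e-01],
       [-2.78002685e-04,  2.39925604e-01, -9.70791238e-01,
         3.83224023e-01],
       [ 0.00000000e+00,  0.00000000e+00,  0.00000000e+00,
         1.00000000e+00]])}
```

View pics/top2.png

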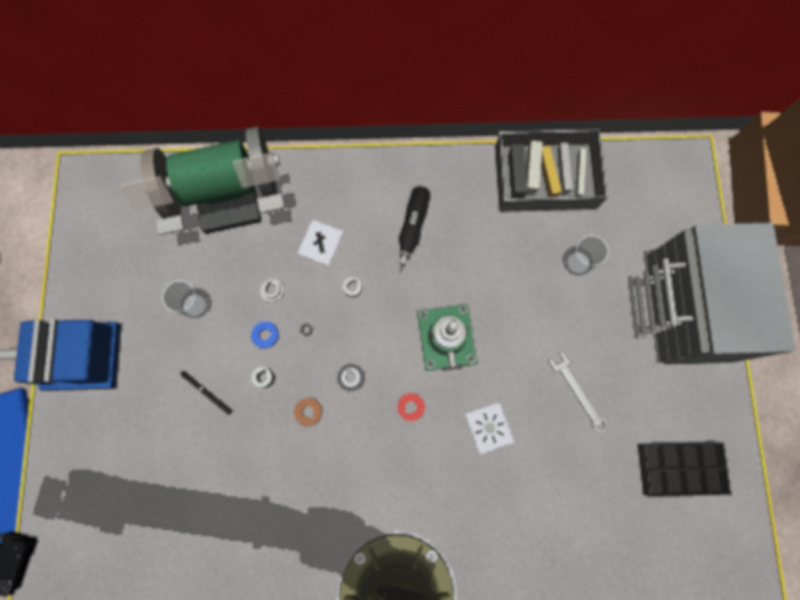

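View pics/a0.png

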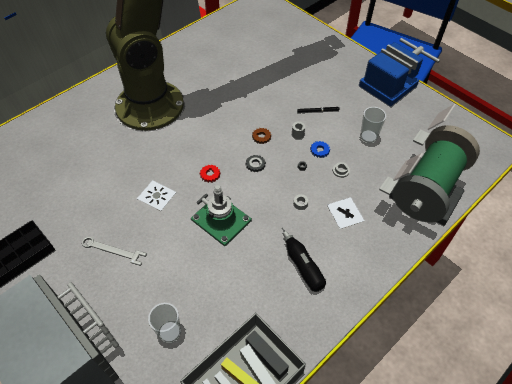

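The top view shows the fixture at (447,335) on the 800x600 enlargement, the cutter at (350,377) and the bush at (272,290). The short collar is at (352,286) and the long collar at (262,377).

Run:
```python
from h import *
b=cv2.imread('pics/b0.png')
k=.64
for nm,u,v,z in [('cut',350,377,.01),('bush',272,288,.018),('short',352,285,.02),('long',262,375,.038),('stub',451,324,.156),('lever',452,357,.08)]:
    print(nm,ray('top',u*k,v*k,z).round(3))
for nm,u,v,z in [('cut',256,163,.01),('bush',341,168,.018),('short',301,200,.02),('stub',219,187,.156)]:
    print('scene',nm,ray('scene',u,v,z).round(3))
hsv=cv2.cvtColor(b,cv2.COLOR_BGR2HSV)
m=cv2.inRange(hsv,(55,90,30),(85,255,255)); m[:170]=0
c=max(cv2.findContours(m,0,2)[0],key=cv2.contourArea)
P=np.array([ray('top',p[0][0],p[0][1],.012)[:2] for p in c]).astype(np.float32)
print('fix',cv2.minAreaRect(P))
s=ctrl.get_state();print(R.from_rotvec(s['tool_rot']).as_matrix().round(3))
```

```text
cut [0.422 0.086 0.01 ]
bush [0.616 0.25  0.018]
short [0.617 0.079 0.02 ]
long [0.429 0.263 0.038]
stub [ 0.504 -0.116  0.156]
lever [ 0.45  -0.122  0.08 ]
scene cut [0.422 0.084 0.01 ]
scene bush [0.612 0.249 0.018]
scene short [0.611 0.079 0.02 ]
scene stub [ 0.501 -0.117  0.156]
fix ((0.5110742449760437, -0.1024533361196518), (0.09116286039352417, 0.12777464091777802), 58.34115219116211)
[[-0.    -0.971  0.24 ]
 [-0.002  0.24   0.971]
 [-1.    -0.    -0.002]]
```

>>> servo_tool --commands '[[[0, 0, 0, -20, -180, -150, 80], [0, 0, 0, -20, -180, -150, 80], [0, 0, 0, -20, -180, -150, 80], [0, 0, 0, -20, -180, -150, 80], [0, 0, 0, -20, -180, -150, 80]]]'

```text
time: 0.72
position: [0.2987, 0.4384, 0.2054]
tool_rot: [-1.023, 1.316, 1.021]
ft_force: [0.2, 0.8, 0.0]
grip_width: 0.918
```

>>> servo_tool --commands '[[[0, 0, 0, -10, -170, -145, 80], [0, 0, 0, -10, -170, -145, 80], [0, 0, 0, -10, -170, -145, 80], [0, 0, 0, -10, -170, -145, 80], [0, 0, 0, -10, -170, -145, 80]]]'

```text
time: 1.35
position: [0.4266, 0.2584, 0.2149]
tool_rot: [-1.025, 1.316, 1.024]
ft_force: [-0.5, 0.8, -0.0]
grip_width: 0.92
```

>>> servo_tool --commands '[[[0, 0, 0, 0, -170, -145, 80], [0, 0, 0, 0, -170, -145, 80], [0, 0, 0, 0, -170, -145, 80], [0, 0, 0, 0, -170, -145, 80], [0, 0, 0, 0, -170, -145, 80]]]'

```text
time: 1.98
position: [0.5561, 0.0777, 0.2143]
tool_rot: [-1.027, 1.317, 1.026]
ft_force: [-1.0, 0.5, 0.3]
grip_width: 0.921
```

Run:
```python
from h import *
s=ctrl.get_state();print(s['time'],s['position'],s['joint_positions'],s['ft_force'])
ci=vision.camera_info('wrist');a=save('wrist','w1.png');print(repr(ci['pose']))
for n,p in [('short',(.614,.079,.02)),('cut',(.422,.085,.01)),('bush',(.614,.25,.018)),('stub',(.503,-.116,.156))]:print(n,proj('wrist',p,ci))
cv2.imwrite('pics/w1b.png',cv2.resize(a[:,:,::-1],(800,600),interpolation=cv2.INTER_CUBIC))
```

```text
1.975 [0.55607827 0.07768888 0.21431696] [-0.62816155  0.1211395   0.4847144   1.64776182 -0.05620188  1.38747097
  1.1888072 ] [-1.02820233  0.53205886  0.33820401]
array([[ 2.43907536e-01,  9.41537286e-01,  2.32414830e-01,
         4.92311369e-01],
       [ 9.69798474e-01, -2.36845001e-01, -5.82697599e-02,
         9.19502719e-02],
       [ 1.83139183e-04,  2.39607981e-01, -9.70869704e-01,
         4.13572519e-01],
       [ 0.00000000e+00,  0.00000000e+00,  0.00000000e+00,
         1.00000000e+00]])
short (np.float64(261.29998155221324), np.float64(219.63812732739245))
cut (np.float64(228.9187038930966), np.float64(70.14692121765086))
bush (np.float64(388.15186478770363), np.float64(188.70201833096334))
stub (np.float64(17.026339681432432), np.float64(199.37788802658432))
```

View pics/w1b.png

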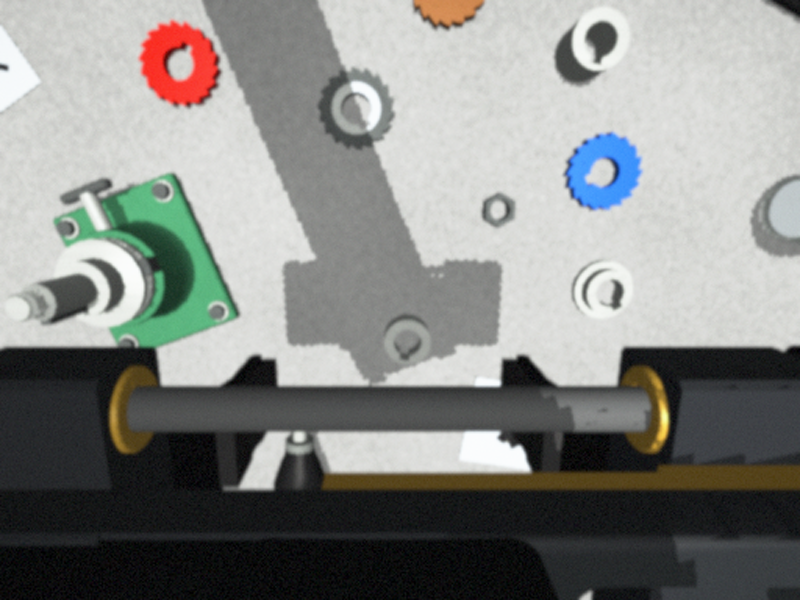

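The wrist view shows the short collar at (407,341), the cutter at (357,107), the bush at (604,290) and the arbor leaning from (100,285) to (20,308). I'll enlarge these.

Run:
```python
import cv2,numpy as np
a=cv2.imread('pics/w1.png');k=.64;o=[]
for u,v,r in [(407,341,20),(357,107,26),(604,290,22)]:
    u*=k;v*=k;c=a[max(0,int(v-r)):int(v+r),max(0,int(u-r)):int(u+r)]
    c=cv2.normalize(c,None,0,255,cv2.NORM_MINMAX)
    o.append(cv2.resize(c,(266,266),interpolation=cv2.INTER_CUBIC))
top=np.hstack(o)
c=cv2.resize(a[115:230,0:160],(460,330),interpolation=cv2.INTER_CUBIC)
bot=np.zeros((330,798,3),np.uint8);bot[:,:460]=c
cv2.imwrite('pics/m1.png',np.vstack([top,bot]))
```

```text
(no output)
```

View pics/m1.png

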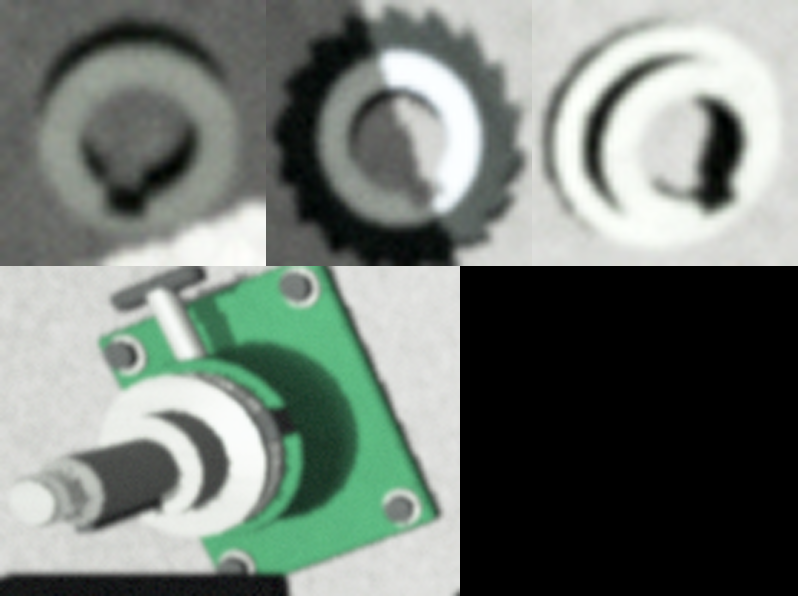

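```bash
cat >> h.py <<'E'
def totool(d):
    s=ctrl.get_state(); M=R.from_rotvec(s['tool_rot']).as_matrix(); return (M.T@np.array(d)*1000).round(1)
E
python3 - <<'E'
from h import *
s=ctrl.get_state();ci=vision.camera_info('wrist')
g=lambda ox,oy,sc,tx,p:(ox+(p[0]-tx)/sc,oy+p[1]/sc)
for n,o,c,k,z in [('short',(240,198,6.65,0),(138,136),(122,202),.02),('cut',(202,42,5.115,266),(400,137),(432,202),.01),('bush',(364,163,6.045,532),(688,148),(718,200),.018)]:
    C=ray('wrist',*g(*o,c),z,ci);K=ray('wrist',*g(*o,k),z,ci);d=K-C
    print(n,C.round(4),'r',np.hypot(*d[:2]).round(4),'ang',np.degrees(np.arctan2(d[1],d[0])).round(1),'tool',totool(C-s['position']))
print(ray('wrist',364+(667-532)/6.045,163+135/6.045,.006,ci))
# fixture edge direction
e=[(330,270),(435,515)];P=[ray('wrist',p[0]*160/460,115+(p[1]-266)*115/330,.012,ci) for p in e];d=P[1]-P[0];print('fix long',np.linalg.norm(d),np.degrees(np.arctan2(d[1],d[0])))
E
```

```text
short [0.6111 0.0816 0.02  ] r 0.0143 ang -26.5 tool [194.2 -54.2  14.8]
cut [0.4192 0.0868 0.01  ] r 0.0164 ang 13.2 tool [204.4 133.3 -26.2]
bush [0.6113 0.2553 0.018 ] r 0.0139 ang 20.2 tool [196.2 -12.7 183.5]
[0.61085811 0.25602693 0.006     ]
fix long 0.11669020837715242 4.847013349811841
```

>>> servo_tool --commands '[[[0, 0, 0, 0, -54, 15, 80], [0, 0, 0, 60, -54, 15, 80], [0, 0, 0, 120, -54, 15, 80], [0, 0, 0, 170, -54, 15, 80], [0, 0, 0, 170, -54, 15, 80]]]'

```text
time: 2.65
position: [0.6064, 0.0836, 0.0404]
tool_rot: [-1.028, 1.321, 1.038]
ft_force: [-0.4, -0.3, -0.1]
grip_width: 0.919
```

>>> servo_tool --commands '[[[0, 0, 0, 20, 0, 0, 80], [0, 0, 0, 37, 0, 0, 80], [0, 0, 0, 40, 0, 0, 80], [0, 0, 0, 40, 0, 0, 30], [0, 0, 0, 40, 0, 0, 30]]]' --newtons 15

```text
time: 3.28
position: [0.612, 0.0804, 0.0058]
tool_rot: [-1.029, 1.313, 1.028]
ft_force: [0.0, -0.9, 0.0]
grip_width: 0.775
```

>>> servo_tool --commands '[[[0, 0, 0, 0, 0, 0, 30], [0, 0, 0, 0, 0, 0, 30], [0, 0, 0, 0, 0, 0, 30]]]'

```text
time: 3.65
position: [0.6114, 0.0805, 0.0051]
tool_rot: [-1.029, 1.314, 1.028]
ft_force: [0.6, 0.5, -0.8]
grip_width: 0.433
```

>>> servo_tool --commands '[[[0, 0, 0, -40, 0, 0, 30], [0, 0, 0, -100, 0, 0, 30], [0, 0, 0, -160, 0, 0, 30], [0, 0, 0, -215, 0, 0, 30], [0, 0, 0, -215, -2, -40, 30]]]'

```text
time: 4.28
position: [0.6069, 0.045, 0.2253]
tool_rot: [-1.035, 1.302, 1.03]
ft_force: [-0.2, -0.3, -0.2]
grip_width: 0.348
```

>>> servo_tool --commands '[[[0, 0, 0, 0, -4, -60, 30], [0, 0, 0, 0, -8, -120, 30], [0, 0, 0, 0, -10, -165, 30], [0, 0, 0, 0, -10, -176, 30], [0, 0, 0, 0, -10, -176, 30]]]'

```text
time: 4.9
position: [0.571, -0.1322, 0.22]
tool_rot: [-1.027, 1.314, 1.028]
ft_force: [-0.5, -0.4, -0.3]
grip_width: 0.345
```

Run:
```python
from h import *
s=ctrl.get_state();print(s['time'],s['position'],s['joint_positions'],s['ft_force'],s['grip_width'])
ci=vision.camera_info('wrist');a=save('wrist','w2.png');np.save('w2.npy',ci['pose'])
print(proj('wrist',(.503,-.116,.156),ci),proj('wrist',s['position'],ci))
cv2.imwrite('pics/w2b.png',cv2.resize(a[:,:,::-1],(800,600),interpolation=cv2.INTER_CUBIC))
```

```text
4.9 [ 0.57098103 -0.13221965  0.22002028] [-0.36767976  0.18722304  0.63525035  1.58492117 -0.11296154  1.40626387
  1.60458471] [-0.54907825 -0.37444638 -0.33860099] 0.34481813491486957
(np.float64(249.5509125078913), np.float64(120.50934758078067)) (np.float64(251.0399262194001), np.float64(225.22988556944185))
```

View pics/w2b.png

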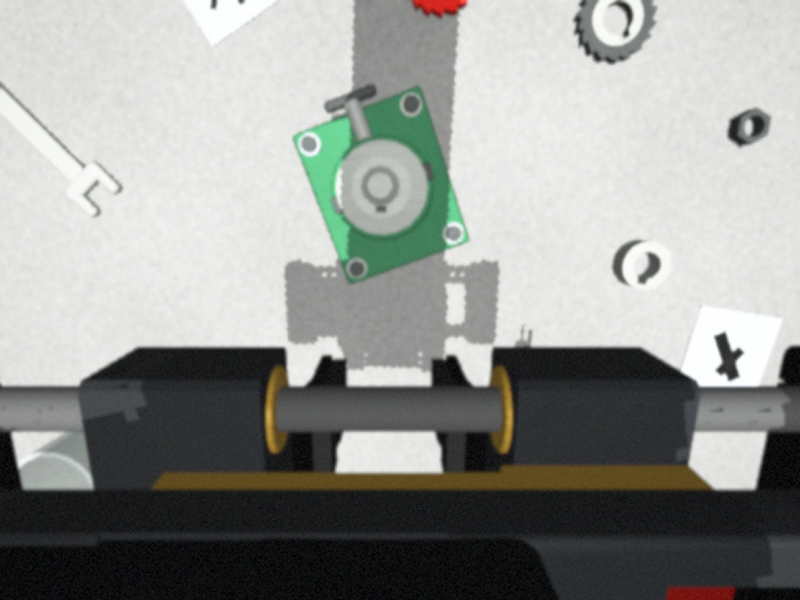

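The grasp missed: the collar is at (643,265), still on the bench. The arbor's key appears as a dark notch at (381,208), just below the spigot centre at (380,185). I'll enlarge both.

Run:
```python
from h import *
a=cv2.imread('pics/w2.png');ci=vision.camera_info('wrist')
print(ray('wrist',640*.64,265*.64,.02,ci))
t=[cv2.resize(a[y-r:y+r,x-r:x+r],(400,400),interpolation=cv2.INTER_CUBIC) for x,y,r in[(243,119,25),(411,170,25)]]
cv2.imwrite('pics/m2.png',np.hstack(t))
```

```text
[0.61135289 0.07459508 0.02      ]
```

View pics/m2.png

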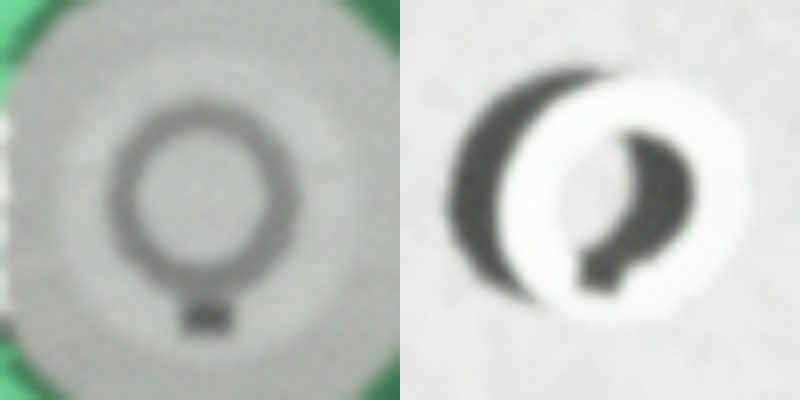

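Run:
```python
from h import *
s=ctrl.get_state();ci=vision.camera_info('wrist')
q=lambda x,y:(218+(x-.5)/8+.0,94+(y-.5)/8)
A=ray('wrist',*q(203,196),.140,ci);B=ray('wrist',*q(202.5,198),.156,ci);K=ray('wrist',*q(207.5,317.5),.137,ci)
d=K-A;print(A,B,K,np.hypot(*d[:2]),np.degrees(np.arctan2(d[1],d[0])))
C=ray('wrist',386+(625-400)/8,145+199/8,.02,ci);kk=ray('wrist',386+(602-400)/8,145+276/8,.02,ci);e=kk-C
print('collar',C,np.hypot(*e[:2]),np.degrees(np.arctan2(e[1],e[0])),totool(C-s['position']))
b=cv2.imread('pics/w2.png');hsv=cv2.cvtColor(b,cv2.COLOR_BGR2HSV);m=cv2.inRange(hsv,(55,80,30),(85,255,255))
c=max(cv2.findContours(m,0,2)[0],key=cv2.contourArea);P=np.array([ray('wrist',*p[0],.012,ci)[:2] for p in c],np.float32);print(cv2.minAreaRect(P))
```

```text
[ 0.50011804 -0.11924067  0.14      ] [ 0.50071858 -0.11921533  0.156     ] [ 0.51288449 -0.1219719   0.137     ] 0.013055346254676423 -12.075741473197047
collar [0.61313152 0.08028834 0.02      ] 0.01287508716228528 -23.44959046407472 [200.1   9.9 214.5]
((0.5002171993255615, -0.11937803775072098), (0.12679538130760193, 0.10714484751224518), 5.88179349899292)
```

>>> servo_tool --commands '[[[0, 0, 0, 0, 3, 60, 70], [0, 0, 0, 0, 6, 120, 70], [0, 0, 0, 0, 9, 175, 65], [0, 0, 0, 0, 10, 214, 60], [0, 0, 0, 40, 10, 214, 60]]]' --newtons 30

```text
time: 5.58
position: [0.6149, 0.0873, 0.1817]
tool_rot: [-1.036, 1.303, 1.036]
ft_force: [-0.2, -0.3, -1.5]
grip_width: 0.679
```

>>> servo_tool --commands '[[[0, 0, 0, 60, 0, 0, 60], [0, 0, 0, 110, 0, 0, 60], [0, 0, 0, 145, 0, 0, 60], [0, 0, 0, 165, 0, 0, 60], [0, 0, 0, 176, 0, 0, 60]]]'

```text
time: 6.2
position: [0.6126, 0.0796, 0.0032]
tool_rot: [-1.03, 1.314, 1.031]
ft_force: [0.1, -0.9, 0.2]
grip_width: 0.694
```

>>> servo_tool --commands '[[[0, 0, 0, 1, 0, 0, 30], [0, 0, 0, 1, 0, 0, 30], [0, 0, 0, 1, 0, 0, 30], [0, 0, 0, 1, 0, 0, 30], [0, 0, 0, 1, 0, 0, 30]]]'

```text
time: 6.82
position: [0.613, 0.0781, 0.0033]
tool_rot: [-1.028, 1.314, 1.028]
ft_force: [-0.1, -0.0, 0.9]
grip_width: 0.35
```

Run:
```python
from h import *
a=save('scene','s3.png');w=save('wrist','w3.png')
u,v=map(int,proj('scene',(.612,.08,.02)));print(u,v)
c=cv2.resize(a[v-40:v+40,u-50:u+50],(500,400),interpolation=cv2.INTER_CUBIC)
d=cv2.resize(w[150:310,150:350],(300,240));e=np.zeros((400,300,3),np.uint8);e[:240]=d
cv2.imwrite('pics/m3.png',np.hstack([c,e])[:,:,::-1])
```

```text
301 200
```

View pics/m3.png

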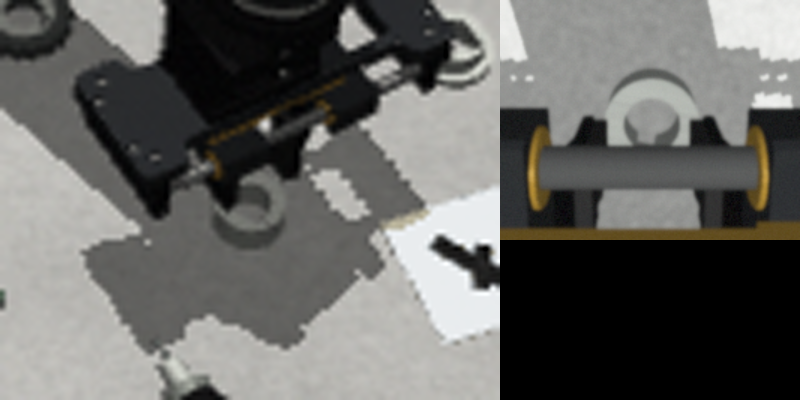

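Run:
```python
from h import *
s=ctrl.get_state();print(s['position'],s['grip_width'],s['joint_positions'])
M=R.from_rotvec(s['tool_rot']).as_matrix();print(M.round(3))
p=s['position']
for z in(0,.02,.04):
  for sg in(-1,1):
    q=p+M[:,2]*.015*sg;q[2]=z;u,v=proj('scene',q);U,V=proj('wrist',q);print(z,sg,'scene crop',((u-251)*5,(v-160)*5),'wrist crop',(500+(U-150)*1.5,(V-150)*1.5))
c=np.array([.612,.08,.02]);U,V=proj('wrist',c);print(500+(U-150)*1.5,(V-150)*1.5)
w=cv2.imread('pics/w3.png');c=cv2.resize(w[190:260,200:310],(770,490),interpolation=cv2.INTER_CUBIC);c=cv2.convertScaleAbs(c,alpha=1.6,beta=20);cv2.imwrite('pics/m4.png',c)
```

```text
[0.61283422 0.07802157 0.00310193] 0.3472657984561286 [-0.54895339  0.42803335  0.46767676  1.74395151 -0.22130874  1.02168405
  1.32660537]
[[ 0.    -0.971  0.24 ]
 [ 0.     0.24   0.971]
 [-1.    -0.     0.   ]]
0 -1 scene crop (np.float64(225.20954276727934), np.float64(233.81916073628418)) wrist crop (np.float64(618.854194349526), np.float64(110.77846495532498))
0 1 scene crop (np.float64(270.0089943774239), np.float64(212.33658852799024)) wrist crop (np.float64(684.1344953026255), np.float64(110.70712594732011))
0.02 -1 scene crop (np.float64(227.4890177095483), np.float64(213.9303416672368)) wrist crop (np.float64(616.0159279986453), np.float64(125.55374442635744))
0.02 1 scene crop (np.float64(272.8075625594269), np.float64(192.3198283764978)) wrist crop (np.float64(687.872788558271), np.float64(125.47187747540626))
0.04 -1 scene crop (np.float64(229.8238258816741), np.float64(193.55873045307007)) wrist crop (np.float64(612.541630737183), np.float64(143.64003607675875))
0.04 1 scene crop (np.float64(275.67362219821547), np.float64(171.82033555069012)) wrist crop (np.float64(692.448590270244), np.float64(143.54444982297156))
656.0791363471451 122.59022297036647
```

View pics/m4.png

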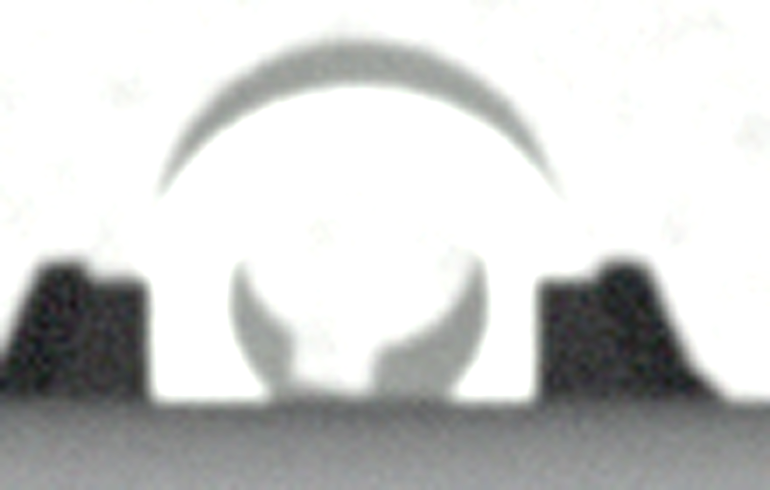

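The fingers do flank the collar at (148) and (538) in the crop, about 38 mm apart. So commanding 30 mm only just touches it. I'll command a smaller opening to grip.

>>> servo_tool --commands '[[[0, 0, 0, 0, 0, 0, 10], [0, 0, 0, 0, 0, 0, 10], [0, 0, 0, 0, 0, 0, 10], [0, 0, 0, 0, 0, 0, 10]]]' --newtons 30

```text
time: 7.42
position: [0.6128, 0.078, 0.003]
tool_rot: [-1.028, 1.314, 1.029]
ft_force: [0.6, -0.6, -0.1]
grip_width: 0.123
```

Run:
```python
from h import *
w=save('wrist','w5.png');a=save('scene','s5.png')
c=cv2.resize(w[150:290,150:350],(571,400),interpolation=cv2.INTER_CUBIC);d=cv2.resize(a[170:230,285:318],(220,400),interpolation=cv2.INTER_CUBIC)
cv2.imwrite('pics/m5.png',cv2.convertScaleAbs(np.hstack([c,d])[:,:,::-1],alpha=1.4,beta=20))
```

```text
(no output)
```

View pics/m5.png

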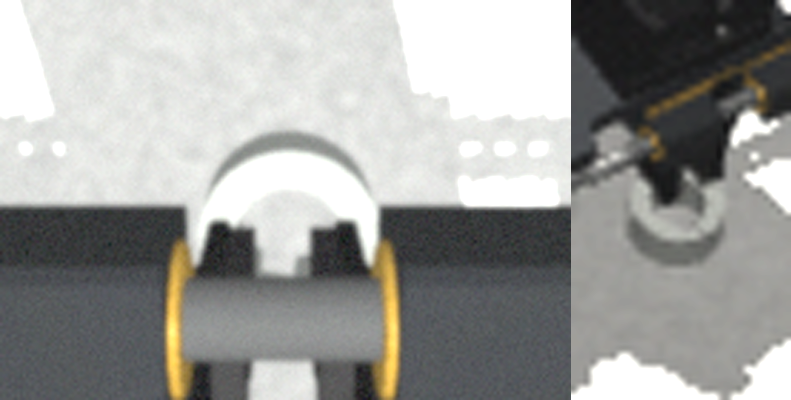

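>>> servo_tool --commands '[[[0, 0, 0, 0, 0, 0, 65], [0, 0, 0, 0, 0, 0, 65], [0, 0, 0, 0, 0, 0, 65], [0, 0, 0, 0, 0, 0, 65], [0, 0, 0, 0, 0, 0, 65]]]' --newtons 30

```text
time: 8.15
position: [0.6128, 0.078, 0.003]
tool_rot: [-1.028, 1.314, 1.028]
ft_force: [1.0, -0.7, 0.0]
grip_width: 0.601
```

>>> servo_tool --commands '[[[0, 0, 0, 2, 0, 2, 65], [0, 0, 0, 4, 0, 2, 65], [0, 0, 0, 6, 0, 2, 65]]]'

```text
time: 8.52
position: [0.6132, 0.08, -0.0033]
tool_rot: [-1.029, 1.314, 1.029]
ft_force: [-0.1, 0.5, 0.2]
grip_width: 0.747
```

>>> servo_tool --commands '[[[0, 0, 0, 2, 0, 0, 65], [0, 0, 0, 4, 0, 0, 65], [0, 0, 0, 4, 0, 0, 65]]]'

```text
time: 8.9
position: [0.6131, 0.0799, -0.0073]
tool_rot: [-1.028, 1.315, 1.029]
ft_force: [-0.4, -0.2, 1.3]
grip_width: 0.748
```

>>> servo_tool --commands '[[[0, 0, 0, 3, 0, 0, 65], [0, 0, 0, 6, 0, 0, 65], [0, 0, 0, 6, 0, 0, 65]]]'

```text
time: 9.28
position: [0.6129, 0.0799, -0.0134]
tool_rot: [-1.028, 1.315, 1.029]
ft_force: [0.3, -0.2, -0.9]
grip_width: 0.743
```

>>> servo_tool --commands '[[[0, 0, 0, 2, 0, 0, 65], [0, 0, 0, 3, 0, 0, 65]]]'

```text
time: 9.52
position: [0.6132, 0.08, -0.0162]
tool_rot: [-1.028, 1.314, 1.029]
ft_force: [0.1, 0.4, 0.0]
grip_width: 0.745
```

>>> servo_tool --commands '[[[0, 0, 0, 2, 0, 0, 65], [0, 0, 0, 2, 0, 0, 65]]]'

```text
time: 9.78
position: [0.6131, 0.0799, -0.0182]
tool_rot: [-1.028, 1.315, 1.029]
ft_force: [-0.3, 0.5, -0.2]
grip_width: 0.746
```

>>> servo_tool --commands '[[[0, 0, 0, 0, 0, 0, 25], [0, 0, 0, 0, 0, 0, 25], [0, 0, 0, 0, 0, 0, 25], [0, 0, 0, 0, 0, 0, 25], [0, 0, 0, 0, 0, 0, 25]]]' --newtons 30

```text
time: 10.4
position: [0.6141, 0.0797, -0.0171]
tool_rot: [-1.029, 1.313, 1.027]
ft_force: [-0.4, -1.4, 4.4]
grip_width: 0.311
```

>>> servo_tool --commands '[[[0, 0, 0, 0, 0, 0, 25]]]'

```text
time: 10.52
position: [0.6141, 0.0797, -0.0171]
tool_rot: [-1.029, 1.313, 1.027]
ft_force: [0.3, -0.9, 5.3]
grip_width: 0.299
```

>>> servo_tool --commands '[[[0, 0, 0, -3, 0, 0, 65], [0, 0, 0, -3, 0, 0, 65], [0, 0, 0, -3, 0, 0, 65], [0, 0, 0, -3, 0, 0, 65], [0, 0, 0, 0, 0, 0, 65]]]'

```text
time: 11.15
position: [0.6134, 0.08, -0.0181]
tool_rot: [-1.029, 1.314, 1.028]
ft_force: [0.1, 1.0, -0.1]
grip_width: 0.723
```

>>> servo_tool --commands '[[[0, 0, 0, 4, 0, 0, 65], [0, 0, 0, 8, 0, 0, 65], [0, 0, 0, 9, 0, 0, 65], [0, 0, 0, 9, 0, 0, 65]]]'

```text
time: 11.65
position: [0.6132, 0.0799, -0.0272]
tool_rot: [-1.028, 1.314, 1.029]
ft_force: [-0.7, -0.2, 0.6]
grip_width: 0.748
```

>>> servo_tool --commands '[[[0, 0, 0, 2, 0, 0, 65], [0, 0, 0, 3, 0, 0, 65]]]'

```text
time: 11.9
position: [0.6133, 0.08, -0.0301]
tool_rot: [-1.028, 1.314, 1.029]
ft_force: [-0.3, -0.2, 0.7]
grip_width: 0.75
```

>>> servo_tool --commands '[[[0, 0, 0, 2, 0, 0, 65], [0, 0, 0, 2, 0, 0, 65]]]'

```text
time: 12.15
position: [0.6131, 0.08, -0.0322]
tool_rot: [-1.028, 1.315, 1.029]
ft_force: [0.2, -1.0, 0.0]
grip_width: 0.746
```

>>> servo_tool --commands '[[[0, 0, 0, 0, 0, 0, 25], [0, 0, 0, 0, 0, 0, 25], [0, 0, 0, 0, 0, 0, 25], [0, 0, 0, 0, 0, 0, 25], [0, 0, 0, 0, 0, 0, 25]]]' --newtons 20

```text
time: 12.78
position: [0.6133, 0.08, -0.032]
tool_rot: [-1.028, 1.314, 1.028]
ft_force: [0.3, 1.1, 0.4]
grip_width: 0.457
```

>>> servo_tool --commands '[[[0, 0, 0, 0, 0, 0, 25]]]'

```text
time: 12.9
position: [0.6133, 0.08, -0.032]
tool_rot: [-1.029, 1.314, 1.028]
ft_force: [-0.1, -0.1, 0.0]
grip_width: 0.452
```

The collar is gripped now: the opening reads 39.8 mm. The tips sit about 37 mm higher than reported, so I'll use the grasp itself as the height datum: collar bottom = reported z + 0.032.

>>> servo_tool --commands '[[[0, 0, 0, -40, 0, 0, 25], [0, 0, 0, -90, 0, 0, 25], [0, 0, 0, -150, 0, 0, 25], [0, 0, 0, -190, 5, -20, 25], [0, 0, 0, -200, 20, -70, 25]]]'

```text
time: 13.52
position: [0.5792, 0.0187, 0.1711]
tool_rot: [-1.033, 1.307, 1.029]
ft_force: [-0.2, -0.8, -1.2]
grip_width: 0.454
```

>>> servo_tool --commands '[[[0, 0, 0, 0, 16, -60, 25], [0, 0, 0, 0, 32, -120, 25], [0, 0, 0, 0, 41, -148, 25], [0, 0, 0, 0, 41, -150, 25], [0, 0, 0, 0, 41, -150, 25]]]'

```text
time: 14.15
position: [0.5014, -0.118, 0.1679]
tool_rot: [-1.028, 1.313, 1.029]
ft_force: [0.3, 0.3, -1.1]
grip_width: 0.454
```

Run:
```python
from h import *
s=ctrl.get_state();print(s['time'],s['position'],s['joint_positions'],s['ft_force'],s['grip_width'])
w=save('wrist','w6.png');ci=vision.camera_info('wrist')
print(proj('wrist',(.5003,-.1192,.202),ci),proj('wrist',(.5003,-.1192,.222),ci),proj('wrist',(.5003,-.1192,.156),ci))
c=cv2.resize(w[170:290,170:330],(800,600),interpolation=cv2.INTER_CUBIC)
cv2.imwrite('pics/m6.png',cv2.convertScaleAbs(c[:,:,::-1],alpha=1.3,beta=20))
```

```text
14.15 [ 0.50141094 -0.1180374   0.16787986] [-0.43580879  0.03405658  0.63503028  1.82602149 -0.02191215  1.28811976
  1.53371196] [ 0.29688204  0.32542268 -1.11461671] 0.45439974301536634
(np.float64(248.27200831842367), np.float64(242.4440331391993)) (np.float64(248.31303893779386), np.float64(256.8894164987813)) (np.float64(248.20507950309246), np.float64(218.8808403309591))
```

View pics/m6.png

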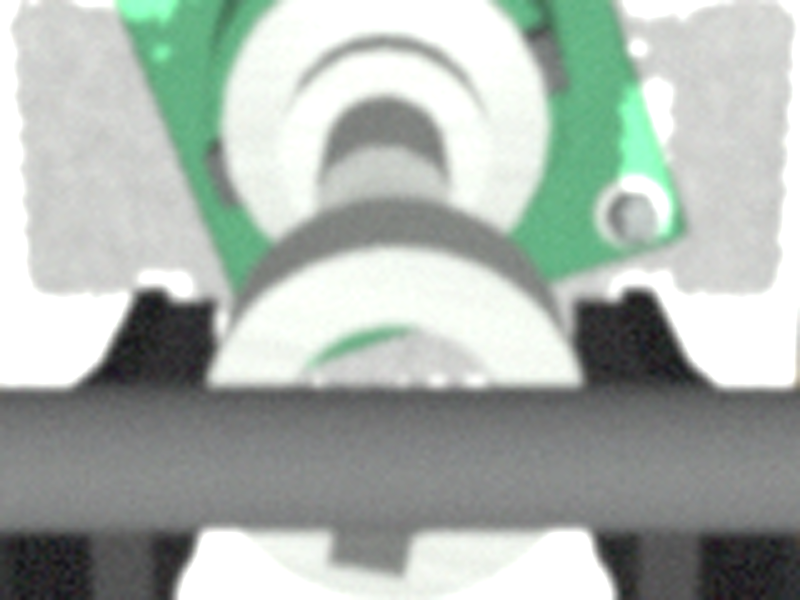

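The held collar's ring centre is about (395,442) in the crop, roughly 1 mm off the arbor axis. Its keyway at (370,552) is at about -27°, against about -12° for the key. I'll turn it about +14.5° and lower it gently.

>>> servo_tool --commands '[[[-7, 0, 0, 0, 1, 0, 25], [-14.5, 0, 0, 10, 1, 0, 25], [-14.5, 0, 0, 30, 1, 0, 25], [-14.5, 0, 0, 46, 1, 0, 25], [-14.5, 0, 0, 46, 1, 0, 25]]]' --newtons 12

```text
time: 14.82
position: [0.4993, -0.1178, 0.1205]
tool_rot: [-1.216, 1.206, 1.22]
ft_force: [-0.4, 0.8, -0.5]
grip_width: 0.457
```

>>> servo_tool --commands '[[[0, 0, 0, 3, 0, 0, 25], [0, 0, 0, 6, 0, 0, 25], [0, 0, 0, 9, 0, 0, 25], [0, 0, 0, 9, 0, 0, 25]]]'

```text
time: 15.32
position: [0.5001, -0.1187, 0.1129]
tool_rot: [-1.217, 1.204, 1.217]
ft_force: [0.3, 0.9, -1.6]
grip_width: 0.456
```

>>> servo_tool --commands '[[[0, 0, 0, 2, 0, 0, 25], [0, 0, 0, 4, 0, 0, 25], [0, 0, 0, 4, 0, 0, 25]]]'

```text
time: 15.7
position: [0.5001, -0.1188, 0.1088]
tool_rot: [-1.217, 1.204, 1.217]
ft_force: [-0.1, -0.8, -0.5]
grip_width: 0.456
```

>>> servo_tool --commands '[[[0, 0, 0, 2, 0, 0, 25], [0, 0, 0, 3, 0, 0, 25], [0, 0, 0, 3, 0, 0, 25]]]'

```text
time: 16.08
position: [0.5001, -0.1188, 0.1059]
tool_rot: [-1.217, 1.204, 1.217]
ft_force: [-0.0, -0.7, -2.5]
grip_width: 0.458
```

>>> servo_tool --commands '[[[0, 0, 0, 1, 0, 0, 25], [0, 0, 0, 2, 0, 0, 25], [0, 0, 0, 2, 0, 0, 25]]]'

```text
time: 16.45
position: [0.5002, -0.1188, 0.1039]
tool_rot: [-1.217, 1.204, 1.217]
ft_force: [-0.3, -0.4, -2.4]
grip_width: 0.455
```

>>> servo_tool --commands '[[[0, 0, 0, 1, 0, 0, 25], [0, 0, 0, 2, 0, 0, 25], [0, 0, 0, 2, 0, 0, 25]]]'

```text
time: 16.82
position: [0.5002, -0.1188, 0.1019]
tool_rot: [-1.217, 1.204, 1.217]
ft_force: [0.4, -0.8, -1.5]
grip_width: 0.456
```

>>> servo_tool --commands '[[[0, 0, 0, 1, 0, 0, 25], [0, 0, 0, 2, 0, 0, 25], [0, 0, 0, 2, 0, 0, 25]]]'

```text
time: 17.2
position: [0.5001, -0.1188, 0.0999]
tool_rot: [-1.217, 1.204, 1.217]
ft_force: [0.4, -1.2, -1.4]
grip_width: 0.451
```

It dropped past the key level (.137) with no resistance. I'll carry on to home at reported z ≈ .068.

>>> servo_tool --commands '[[[0, 0, 0, 6, 0, 0, 25], [0, 0, 0, 12, 0, 0, 25], [0, 0, 0, 18, 0, 0, 25], [0, 0, 0, 24, 0, 0, 25], [0, 0, 0, 28, 0, 0, 25]]]'

```text
time: 17.82
position: [0.5001, -0.1188, 0.0715]
tool_rot: [-1.217, 1.205, 1.217]
ft_force: [0.3, -1.6, 0.2]
grip_width: 0.455
```

>>> servo_tool --commands '[[[0, 0, 0, 2, 0, 0, 25], [0, 0, 0, 3, 0, 0, 25], [0, 0, 0, 3, 0, 0, 25]]]'

```text
time: 18.2
position: [0.5002, -0.1189, 0.0689]
tool_rot: [-1.217, 1.204, 1.217]
ft_force: [0.4, -2.8, -0.9]
grip_width: 0.456
```

>>> servo_tool --commands '[[[0, 0, 0, 1, 0, 0, 25], [0, 0, 0, 1, 0, 0, 60], [0, 0, 0, 1, 0, 0, 60], [0, 0, 0, 0, 0, 0, 60]]]'

```text
time: 18.7
position: [0.5002, -0.118, 0.069]
tool_rot: [-1.217, 1.203, 1.218]
ft_force: [0.1, -0.2, 0.8]
grip_width: 0.666
```

>>> servo_tool --commands '[[[0, 0, 0, -15, 0, 0, 62], [0, 0, 0, -50, 0, 0, 70], [0, 0, 0, -100, 0, 0, 80], [0, 0, 0, -150, 0, 0, 85], [0, 0, 0, -150, 5, 50, 85]]]'

```text
time: 19.32
position: [0.4977, -0.0728, 0.2248]
tool_rot: [-1.216, 1.201, 1.202]
ft_force: [0.8, 0.9, -0.6]
grip_width: 0.961
```

>>> servo_tool --commands '[[[0, 0, 0, 0, 5, 60, 85], [0, 0, 0, 0, 10, 120, 85], [0, 0, 0, 0, 15, 155, 85], [0, 0, 0, 0, 15, 155, 85]]]'

```text
time: 19.82
position: [0.4775, 0.0896, 0.2199]
tool_rot: [-1.221, 1.2, 1.221]
ft_force: [-0.8, -0.5, -1.0]
grip_width: 0.974
```

Run:
```python
from h import *
s=ctrl.get_state();print(s['time'],s['position'],s['joint_positions'],s['ft_force'],s['grip_width'])
w=save('wrist','w7.png');ci=vision.camera_info('wrist')
u,v=map(int,proj('wrist',(.42,.086,.01),ci));U,V=map(int,proj('wrist',(.5002,-.119,.12),ci));print(u,v,U,V)
np.save('w7.npy',ci['pose'])
f=lambda u,v,r:cv2.resize(w[max(0,v-r):v+r,max(0,u-r):u+r],(400,400),interpolation=cv2.INTER_CUBIC)
print(max(0,u-32),max(0,v-32))
cv2.imwrite('pics/m7.png',np.hstack([f(u,v,32),f(U,V,32)])[:,:,::-1])
```

```text
19.825 [0.47753967 0.08957319 0.21990434] [-0.64928716 -0.06231244  0.39431424  1.80459547  0.02362532  1.39350757
  1.32757326] [-0.81047866 -0.51896813 -1.01498057] 0.9735111755816039
249 132 45 213
217 100
```

View pics/m7.png

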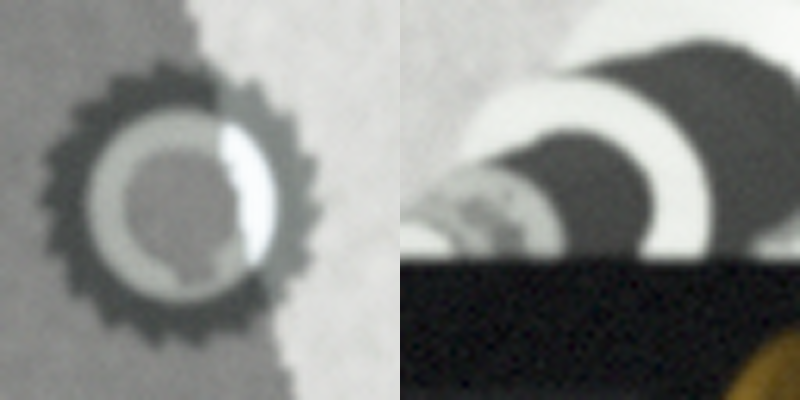

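The cutter's centre is about (182,204) in the crop, with its keyway at (197,272), about 12° right of image-down. The collar is seen sitting on the arbor.

Run:
```python
from h import *
s=ctrl.get_state();ci=vision.camera_info('wrist');q=lambda x,y:(217+x/6.25,100+y/6.25)
C=ray('wrist',*q(182,203.5),.01,ci);K=ray('wrist',*q(198,273),.01,ci);d=K-C
a=ray('wrist',*q(40,203),.01,ci);b=ray('wrist',*q(322,203),.01,ci)
print(C,np.hypot(*d[:2]),np.degrees(np.arctan2(d[1],d[0])),np.linalg.norm(a-b),totool(C-s['position']))
```

```text
[0.42075732 0.08184199 0.01      ] 0.014573126939772184 13.882223302661568 0.0585088474780023 [209.8  57.6  -4.4]
```

>>> servo_tool --commands '[[[0, 0, 0, 0, 57, -5, 85], [0, 0, 0, 55, 57, -5, 85], [0, 0, 0, 110, 57, -5, 85], [0, 0, 0, 165, 57, -5, 85], [0, 0, 0, 200, 57, -5, 85]]]' --newtons 20

```text
time: 20.5
position: [0.4204, 0.0784, 0.0174]
tool_rot: [-1.215, 1.207, 1.215]
ft_force: [0.8, 0.0, 0.4]
grip_width: 0.979
```

>>> servo_tool --commands '[[[0, 0, 0, 25, 0, 0, 85], [0, 0, 0, 40, 0, 0, 85], [0, 0, 0, 50, 0, 0, 85], [0, 0, 0, 52, 0, 0, 85], [0, 0, 0, 52, 0, 0, 85]]]'

```text
time: 21.12
position: [0.4218, 0.0806, -0.0324]
tool_rot: [-1.217, 1.203, 1.216]
ft_force: [0.9, 0.8, -0.6]
grip_width: 0.977
```

>>> servo_tool --commands '[[[0, 0, 0, 2, 0, 0, 85], [0, 0, 0, 2, 0, 0, 45], [0, 0, 0, 2, 0, 0, 45], [0, 0, 0, 2, 0, 0, 45], [0, 0, 0, 2, 0, 0, 45]]]'

```text
time: 21.75
position: [0.4213, 0.0809, -0.0349]
tool_rot: [-1.217, 1.204, 1.217]
ft_force: [-0.2, 1.5, -0.3]
grip_width: 0.681
```

>>> servo_tool --commands '[[[0, 0, 0, 0, 0, 0, 45], [0, 0, 0, 0, 0, 0, 45]]]'

```text
time: 22.0
position: [0.4213, 0.0808, -0.0349]
tool_rot: [-1.217, 1.204, 1.217]
ft_force: [0.1, 1.9, 1.5]
grip_width: 0.684
```

>>> servo_tool --commands '[[[0, 0, 0, -40, 0, 0, 45], [0, 0, 0, -100, 0, 0, 45], [0, 0, 0, -160, 0, 0, 45], [0, 0, 0, -195, -10, -30, 45], [0, 0, 0, -200, -30, -80, 45]]]'

```text
time: 22.62
position: [0.4536, 0.0014, 0.1675]
tool_rot: [-1.221, 1.197, 1.217]
ft_force: [0.9, 0.0, -2.9]
grip_width: 0.683
```

>>> servo_tool --commands '[[[8, 0, 0, 0, -16, -50, 45], [16, 0, 0, 0, -35, -95, 45], [24, 0, 0, 0, -48, -120, 45], [26, 0, 0, 0, -48, -120, 45], [26, 0, 0, 0, -48, -120, 45]]]'

```text
time: 23.25
position: [0.5003, -0.118, 0.1642]
tool_rot: [-0.877, 1.388, 0.879]
ft_force: [-0.2, 0.3, -2.0]
grip_width: 0.682
```

Run:
```python
from h import *
s=ctrl.get_state();print(s['time'],s['position'],s['joint_positions'],s['ft_force'],s['grip_width'])
M=R.from_rotvec(s['tool_rot']).as_matrix();print(np.degrees(np.arctan2(M[1,2],M[0,2])), totool(np.array([.5002,-.1188,0])-s['position']))
w=save('wrist','w8.png');ci=vision.camera_info('wrist');np.save('w8.npy',ci['pose'])
z=s['position'][2]+.035
for p in [(.5003,-.119,z),(.5003,-.119,z+.01)]:
  u,v=proj('wrist',p,ci);print((u-170)*5,(v-170)*5)
for r,t in [(.03,z+.01),(.0118,z+.01),(.016,z+.01)]:
  u,v=proj('wrist',(.5003+M[0,1]*-r,-.119+M[1,1]*-r,t),ci);U,V=proj('wrist',(.5003+M[0,1]*r,-.119+M[1,1]*r,t),ci);print(r,((u-170)*5,(v-170)*5),((U-170)*5,(V-170)*5))
c=cv2.resize(w[170:290,170:330],(800,600),interpolation=cv2.INTER_CUBIC)
cv2.imwrite('pics/m8.png',cv2.convertScaleAbs(c[:,:,::-1],alpha=1.3,beta=20))
```

```text
23.25 [ 0.50032622 -0.11801373  0.16419567] [-0.47010601  0.03617017  0.67101412  1.83259152 -0.02344442  1.28268754
  1.33598421] [-0.21919758  0.33736595 -1.96566652] 0.6817453334756007
64.66910653346415 [164.2  -0.5  -0.7]
395.9454041825377 372.1715055339604
396.25986517151614 406.68871137027236
0.03 (np.float64(395.9612819903637), np.float64(656.0849024532695)) (np.float64(396.58536561729363), np.float64(134.80946130882472))
0.0118 (np.float64(396.13940070423865), np.float64(507.3085091227196)) (np.float64(396.3844874884468), np.float64(302.5960057916035))
0.016 (np.float64(396.0974876521985), np.float64(542.317030015148)) (np.float64(396.42988896008785), np.float64(264.673728812796))
```

View pics/m8.png

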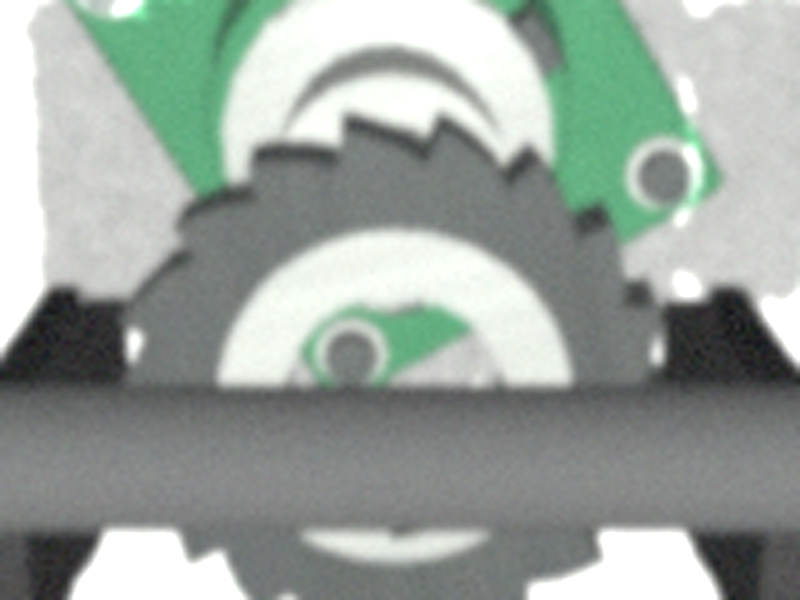

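Run:
```python
import cv2
g=cv2.cvtColor(cv2.imread('pics/w8.png'),cv2.COLOR_BGR2GRAY)
print('cols',list(range(232,270)))
for r in range(272,284):print(r,g[r,232:270].tolist())
```

```text
cols [232, 233, 234, 235, 236, 237, 238, 239, 240, 241, 242, 243, 244, 245, 246, 247, 248, 249, 250, 251, 252, 253, 254, 255, 256, 257, 258, 259, 260, 261, 262, 263, 264, 265, 266, 267, 268, 269]
272 [84, 85, 85, 86, 86, 88, 85, 86, 83, 83, 85, 84, 85, 85, 84, 84, 85, 87, 84, 83, 85, 85, 85, 84, 86, 85, 84, 82, 84, 86, 82, 84, 82, 84, 85, 85, 84, 84]
273 [84, 80, 81, 84, 85, 86, 83, 80, 78, 83, 82, 85, 80, 84, 81, 82, 82, 80, 81, 79, 83, 84, 81, 84, 83, 81, 84, 83, 83, 84, 82, 84, 82, 83, 86, 84, 83, 83]
274 [83, 83, 82, 85, 85, 84, 82, 85, 86, 84, 86, 85, 83, 84, 80, 83, 83, 82, 78, 78, 78, 80, 81, 84, 85, 83, 84, 87, 82, 85, 83, 84, 84, 82, 84, 81, 82, 78]
275 [100, 99, 100, 100, 97, 99, 98, 101, 101, 100, 99, 100, 95, 100, 99, 93, 80, 74, 71, 73, 80, 84, 89, 92, 98, 97, 97, 98, 98, 97, 98, 97, 98, 96, 93, 87, 82, 77]
276 [122, 128, 130, 132, 130, 131, 132, 134, 130, 130, 128, 128, 129, 126, 127, 116, 98, 82, 83, 91, 99, 110, 116, 124, 127, 127, 129, 128, 125, 127, 128, 126, 125, 119, 112, 100, 85, 78]
277 [139, 151, 153, 155, 158, 156, 158, 156, 158, 156, 155, 155, 156, 155, 153, 
[... 485 characters left out ...]
 78, 77]
280 [77, 88, 93, 102, 112, 122, 137, 140, 148, 154, 158, 156, 160, 158, 157, 160, 158, 157, 158, 159, 158, 156, 158, 153, 151, 145, 142, 135, 123, 113, 104, 93, 83, 81, 77, 76, 75, 78]
281 [73, 74, 77, 79, 84, 94, 101, 110, 119, 126, 131, 139, 138, 139, 140, 142, 143, 144, 141, 141, 138, 138, 137, 131, 126, 121, 113, 101, 94, 88, 80, 82, 79, 79, 78, 75, 76, 78]
282 [73, 73, 75, 72, 73, 76, 79, 83, 93, 99, 102, 104, 108, 108, 112, 113, 116, 117, 117, 114, 110, 103, 103, 101, 97, 92, 85, 83, 83, 77, 78, 77, 80, 80, 78, 79, 78, 77]
283 [74, 74, 73, 73, 74, 76, 71, 74, 72, 75, 80, 78, 84, 83, 87, 89, 89, 90, 88, 91, 85, 81, 75, 77, 79, 74, 78, 77, 78, 76, 74, 77, 80, 77, 79, 77, 77, 76]
```

The notch's sharp left corner at column 248, tapering off to the right, matches a keyway 13–14° off the tool axis. That puts the keyway at about -12° world, aligned with the key, so I'll lower it.

>>> servo_tool --commands '[[[0, 0, 0, 15, -0.5, -0.4, 45], [0, 0, 0, 35, -0.5, -0.4, 45], [0, 0, 0, 50, -0.5, -0.4, 45], [0, 0, 0, 55, -0.5, -0.4, 45], [0, 0, 0, 55, -0.5, -0.4, 45]]]' --newtons 14

```text
time: 23.92
position: [0.5013, -0.1191, 0.1097]
tool_rot: [-0.877, 1.387, 0.877]
ft_force: [0.9, 0.5, -1.7]
grip_width: 0.684
```

>>> servo_tool --commands '[[[0, 0, 0, 2, 0, 0, 45], [0, 0, 0, 4, 0, 0, 45], [0, 0, 0, 4, 0, 0, 45]]]'

```text
time: 24.3
position: [0.5015, -0.1193, 0.106]
tool_rot: [-0.877, 1.387, 0.877]
ft_force: [0.2, 0.3, -2.1]
grip_width: 0.686
```

>>> servo_tool --commands '[[[0, 0, 0, 2, 0, 0, 45], [0, 0, 0, 3, 0, 0, 45], [0, 0, 0, 3, 0, 0, 45]]]'

```text
time: 24.68
position: [0.5014, -0.1192, 0.1029]
tool_rot: [-0.877, 1.387, 0.877]
ft_force: [-0.6, 0.1, -1.7]
grip_width: 0.683
```

>>> servo_tool --commands '[[[0, 0, 0, 1, 0, 0, 45], [0, 0, 0, 2, 0, 0, 45], [0, 0, 0, 2, 0, 0, 45]]]'

```text
time: 25.05
position: [0.5014, -0.1192, 0.1008]
tool_rot: [-0.877, 1.387, 0.877]
ft_force: [-0.4, -1.3, -2.0]
grip_width: 0.684
```

>>> servo_tool --commands '[[[0, 0, 0, 1, 0.4, 0, 45], [0, 0, 0, 2, 0.4, 0, 45], [0, 0, 0, 2, 0.4, 0, 45]]]'

```text
time: 25.42
position: [0.501, -0.1191, 0.0989]
tool_rot: [-0.876, 1.387, 0.877]
ft_force: [-0.4, 0.1, -1.7]
grip_width: 0.681
```

>>> servo_tool --commands '[[[0, 0, 0, 1, 0, 0, 45], [0, 0, 0, 2, 0, 0, 45], [0, 0, 0, 2, 0, 0, 45]]]'

```text
time: 25.8
position: [0.501, -0.1191, 0.0969]
tool_rot: [-0.877, 1.387, 0.877]
ft_force: [0.2, -0.3, -2.5]
grip_width: 0.684
```

>>> servo_tool --commands '[[[0, 0, 0, 4, 0, 0, 45], [0, 0, 0, 8, 0, 0, 45], [0, 0, 0, 10, 0, 0, 45], [0, 0, 0, 10, 0, 0, 45]]]'

```text
time: 26.3
position: [0.5009, -0.1191, 0.0867]
tool_rot: [-0.876, 1.387, 0.877]
ft_force: [0.7, -0.4, -1.6]
grip_width: 0.688
```

>>> servo_tool --commands '[[[0, 0, 0, 1, 0, 0, 45], [0, 0, 0, 2, 0, 0, 45], [0, 0, 0, 2, 0, 0, 45]]]'

```text
time: 26.68
position: [0.5012, -0.1191, 0.0851]
tool_rot: [-0.877, 1.387, 0.877]
ft_force: [-0.5, 0.6, -1.4]
grip_width: 0.686
```

>>> servo_tool --commands '[[[0, 0, 0, 0.7, 0, 0, 45], [0, 0, 0, 0.7, 0, 0, 45], [0, 0, 0, 0, 0, 0, 75], [0, 0, 0, 0, 0, 0, 75]]]'

```text
time: 27.18
position: [0.5014, -0.1191, 0.085]
tool_rot: [-0.877, 1.386, 0.876]
ft_force: [0.8, 0.9, -0.2]
grip_width: 0.822
```

>>> servo_tool --commands '[[[0, 0, 0, -10, 0, 0, 80], [0, 0, 0, -50, 0, 0, 80], [0, 0, 0, -100, 0, 0, 80], [0, 0, 0, -135, 0, 0, 80], [0, 0, 0, -135, 2, 50, 80]]]'

```text
time: 27.8
position: [0.5226, -0.0775, 0.2248]
tool_rot: [-0.873, 1.383, 0.865]
ft_force: [0.8, 1.0, 0.1]
grip_width: 0.919
```

>>> servo_tool --commands '[[[-8, 0, 0, 0, 2, 60, 70], [-16, 0, 0, 0, 4, 120, 70], [-24, 0, 0, 0, 6, 180, 70], [-26, 0, 0, 0, 7, 240, 70], [-26, 0, 0, 0, 8, 290, 70]]]'

```text
time: 28.42
position: [0.6386, 0.1953, 0.2204]
tool_rot: [-1.218, 1.202, 1.218]
ft_force: [0.9, 0.7, 0.3]
grip_width: 0.802
```

>>> servo_tool --commands '[[[0, 0, 0, 0, -28, 60, 70], [0, 0, 0, 0, -28, 60, 70], [0, 0, 0, 0, -28, 60, 70]]]'

```text
time: 28.8
position: [0.6653, 0.2523, 0.2197]
tool_rot: [-1.218, 1.205, 1.217]
ft_force: [0.0, 1.3, 0.7]
grip_width: 0.802
```

Run:
```python
from h import *
s=ctrl.get_state();print(s['time'],s['position'],s['joint_positions'],s['ft_force'],s['grip_width'])
w=save('wrist','w9.png');t=save('top','t9.png');ci=vision.camera_info('wrist')
u,v=proj('wrist',(.6115,.253,.018),ci);print(u,v,proj('wrist',(.6115,.253,.0),ci))
u,v=int(u),int(v);g=cv2.cvtColor(w[v-32:v+32,u-32:u+32],cv2.COLOR_RGB2GRAY);g=cv2.medianBlur(g,3)
print(u-32,v-32)
ch=" .:-=+*#%@"
for r in g[::2]:print(''.join(ch[min(9,int(x)*10//256)] for x in r))
```

```text
28.8 [0.66534031 0.25225502 0.21974397] [-0.69579508  0.46450996  0.44180853  1.2324315  -0.19206334  1.48606867
  1.30233703] [0.01573112 1.3310171  0.72389988] 0.8015672784438235
252.07923102301632 135.32820668654358 (np.float64(251.91926158844046), np.float64(134.91964623282163))
220 103
++++++++++++++++++++++++++*#%%%%%%%%%%%%%%%%%%%%%%%%%%%%%%%%%%%%
+++++++++++++++++++++++++++#%%%%%%%%%%%%%%%%%%%%%%%%%%%%%%%%%%%%
+++++++++++++++++++++++++++*#%%%%%%%%%%%%%%%%%%%%%%%%%%%%%%%%%%%
+++++++++++++++++++++++++++*#%%%%%%%%%%%%%%%%%%%%%%%%%%%%%%%%%%%
++++++++++++++++++++++++++++*#%%%%%%%%%%%%%%%%%%%%%%%%%%%%%%%%%%
+++++++++++++++++++++++++++++*%%%%%%%%%%%%%%%%%%%%%%%%%%%%%%%%%%
+++++++++++++++++++++++++++++*#%%%%%%%%%%%%%%%%%%%%%%%%%%%%%%%%%
+++++++++++++++++++++++++*****%@@@@@@@@%%%%%%%%%%%%%%%%%%%%%%%%%
+++++++++++++++++++++*******##%@@@@@@@@@@@%%%%%%%%%%%%%%%%%%%%%%
++++++++++++++++++******#######%@@@@@@@@@@@@@%%%%%%%%%%%%%%%%%%%
++++++++++++++++***#############%@@@@@@@@@@@@@%%%%%%%%%%%%%%%%%%
+++++++++++++++***#########*****#%@@@@@@@@@@@@@@%%%%%%%%%%%%%%%%
++++++++++++++****##********
[... 571 characters left out ...]
*************++++++++++*#@@@@@@@@@@%%%%%%%%%%%%%%%
+++++++++++++++***************+++++++**%@@@@@@@%%%%%%%%%%%%%%%%%
+++++++++++++++++***##**********+++****#%@@@@@%%%%%%%%%%%%%%%%%%
+++++++++++++++++++********************#%%@@@%%%%%%%%%%%%%%%%%%%
+++++++++++++++++++++********************#%%%%%%%%%%%%%%%%%%%%%%
+++++++++++++++++++++++++++*********+++++*#%%%%%%%%%%%%%%%%%%%%%
++++++++++++++++++++++++++++++++++++++++++*#%%%%%%%%%%%%%%%%%%%%
+++++++++++++++++++++++++++++++++++++++++++*%%%%%%%%%%%%%%%%%%%%
+++++++++++++++++++++++++++++++++++++++++++*%%%%%%%%%%%%%%%%%%%%
+++++++++++++++++++++++++++++++++++++++++++*#%%%%%%%%%%%%%%%%%%%
++++++++++++++++++++++++++++++++++++++++++++*%%%%%%%%%%%%%%%%%%%
```

Run:
```python
from h import *
ci=vision.camera_info('wrist')
F=ray('wrist',251.,136.,.006,ci);B=ray('wrist',220+31,103+34.5,.018,ci);print('flange',F,'bore',B)
s=ctrl.get_state();print(totool((F+B)/2-s['position']))
g=cv2.cvtColor(cv2.imread('pics/w9.png'),cv2.COLOR_BGR2GRAY).astype(np.float32)
for C in (F,B):
  for r in(.0135,.0145,.0155):
    a=np.arange(-30,70,5);uv=np.array([proj('wrist',(C[0]+r*np.cos(t),C[1]+r*np.sin(t),.018),ci) for t in np.radians(a)],np.float32)
    print(r,cv2.remap(g,uv[:,0].copy(),uv[:,1].copy(),cv2.INTER_LINEAR).ravel().astype(int).tolist())
print(a.tolist())
```

```text
flange [0.61272856 0.25173423 0.006     ] bore [0.61422593 0.25164646 0.018     ]
[208.8  52.3   1.9]
0.0135 [168, 168, 166, 165, 161, 150, 138, 136, 133, 132, 132, 135, 144, 163, 195, 225, 245, 249, 251, 250]
0.0145 [175, 174, 174, 172, 168, 161, 141, 133, 132, 131, 131, 134, 147, 171, 207, 239, 248, 252, 252, 252]
0.0155 [177, 177, 173, 174, 172, 166, 149, 137, 137, 137, 139, 141, 149, 174, 216, 243, 251, 251, 252, 252]
0.0135 [176, 175, 173, 172, 170, 164, 146, 135, 132, 132, 133, 134, 137, 152, 177, 211, 239, 248, 252, 252]
0.0145 [177, 177, 173, 175, 173, 168, 154, 142, 142, 143, 144, 144, 147, 157, 185, 225, 244, 251, 251, 252]
0.0155 [176, 176, 175, 176, 174, 171, 163, 157, 157, 158, 162, 160, 159, 169, 201, 233, 249, 251, 252, 252]
[-30, -25, -20, -15, -10, -5, 0, 5, 10, 15, 20, 25, 30, 35, 40, 45, 50, 55, 60, 65]
```

>>> servo_tool --commands '[[[0, 0, 0, 0, 52, 0, 65], [0, 0, 0, 55, 52, 0, 65], [0, 0, 0, 110, 52, 0, 65], [0, 0, 0, 165, 52, 0, 65], [0, 0, 0, 205, 52, 0, 65]]]' --newtons 20

```text
time: 29.52
position: [0.6125, 0.2497, 0.0137]
tool_rot: [-1.215, 1.206, 1.215]
ft_force: [0.0, -0.0, 0.1]
grip_width: 0.745
```

>>> servo_tool --commands '[[[0, 0, 0, 25, 0, 0, 65], [0, 0, 0, 35, 0, 0, 65], [0, 0, 0, 41, 0, 0, 65], [0, 0, 0, 42, 0, 0, 65], [0, 0, 0, 42, 0, 0, 65]]]'

```text
time: 30.15
position: [0.6141, 0.2524, -0.0258]
tool_rot: [-1.217, 1.202, 1.216]
ft_force: [0.1, 0.2, -0.4]
grip_width: 0.751
```

>>> servo_tool --commands '[[[0, 0, 0, 1, 0, 0, 25], [0, 0, 0, 1, 0, 0, 25], [0, 0, 0, 1, 0, 0, 25], [0, 0, 0, 1, 0, 0, 25], [0, 0, 0, 1, 0, 0, 25]]]'

```text
time: 30.78
position: [0.6134, 0.2524, -0.0279]
tool_rot: [-1.217, 1.204, 1.217]
ft_force: [0.1, 0.2, -0.2]
grip_width: 0.427
```

>>> servo_tool --commands '[[[0, 0, 0, 0, 0, 0, 25], [0, 0, 0, 0, 0, 0, 25]]]'

```text
time: 31.02
position: [0.6134, 0.2524, -0.0279]
tool_rot: [-1.217, 1.204, 1.217]
ft_force: [0.3, 1.5, 0.4]
grip_width: 0.428
```

>>> servo_tool --commands '[[[0, 0, 0, -40, 0, 0, 25], [0, 0, 0, -100, 0, 0, 25], [0, 0, 0, -160, 0, 0, 25], [0, 0, 0, -205, 5, -20, 25], [0, 0, 0, -205, 22, -70, 25]]]'

```text
time: 31.65
position: [0.5945, 0.1842, 0.1811]
tool_rot: [-1.221, 1.194, 1.216]
ft_force: [0.6, -1.2, -2.2]
grip_width: 0.431
```

>>> servo_tool --commands '[[[0, 0, 0, 0, 18, -58, 25], [0, 0, 0, 0, 36, -116, 25], [0, 0, 0, 0, 54, -174, 25], [0, 0, 0, 0, 72, -225, 25], [0, 0, 0, 0, 85, -270, 25]]]'

```text
time: 32.28
position: [0.5082, -0.0916, 0.1766]
tool_rot: [-1.215, 1.205, 1.216]
ft_force: [0.7, -0.8, -1.5]
grip_width: 0.43
```

>>> servo_tool --commands '[[[10, 0, 0, 0, 10, -30, 25], [20, 0, 0, 0, 10, -30, 25], [29, 0, 0, 0, 10, -30, 25], [29, 0, 0, 0, 10, -30, 25], [29, 0, 0, 0, 10, -30, 25]]]'

```text
time: 32.9
position: [0.4998, -0.1192, 0.1767]
tool_rot: [-0.839, 1.404, 0.839]
ft_force: [-0.2, 0.4, -1.6]
grip_width: 0.43
```

Run:
```python
from h import *
s=ctrl.get_state();print(s['time'],s['position'],s['joint_positions'],s['ft_force'],s['grip_width'])
M=R.from_rotvec(s['tool_rot']).as_matrix();y=np.degrees(np.arctan2(M[1,2],M[0,2]));print(y, totool(np.array([.5003,-.119,0])-s['position']))
w=save('wrist','w10.png');ci=vision.camera_info('wrist')
z=s['position'][2]+.0279
for zz,r in[(z+.018,.019),(z+.018,.0118),(z+.006,.025),(z+.018,.016)]:print(r,[tuple(np.round(proj('wrist',(.5003+k*r*M[0,1],-.119+k*r*M[1,1],zz),ci),1)) for k in(-1,0,1)])
g=cv2.cvtColor(w,cv2.COLOR_RGB2GRAY)
print('col248 rows 195-300',g[195:300,246:250].mean(1).astype(int).tolist())
for r in range(272,292,1):print(r,g[r,222:282:2].tolist())
for r in (235,240,244):print(r,g[r,200:300:2].tolist())
```

```text
32.9 [ 0.49983225 -0.11921967  0.17669299] [-0.47904161  0.0240785   0.67803037  1.81698519 -0.0154727   1.30641051
  1.28040538] [-0.15604341  0.43405726 -1.61291681] 0.4301525247534516
61.736594173574005 [176.7  -0.4   0.5]
0.019 [(np.float64(252.4), np.float64(283.9)), (np.float64(252.4), np.float64(251.6)), (np.float64(252.5), np.float64(217.6))]
0.0118 [(np.float64(252.4), np.float64(271.9)), (np.float64(252.4), np.float64(251.6)), (np.float64(252.5), np.float64(230.7))]
0.025 [(np.float64(252.1), np.float64(283.0)), (np.float64(252.1), np.float64(243.4)), (np.float64(252.2), np.float64(200.9))]
0.016 [(np.float64(252.4), np.float64(278.9)), (np.float64(252.4), np.float64(251.6)), (np.float64(252.5), np.float64(223.1))]
col248 rows 195-300 [111, 89, 87, 91, 111, 144, 171, 179, 181, 179, 179, 178, 181, 182, 178, 157, 118, 92, 88, 86, 101, 127, 158, 176, 182, 183, 184, 181, 178, 175, 173, 174, 175, 170, 153, 121, 90, 80, 77, 80, 77, 76, 77, 82, 90, 106, 118, 122, 127, 134, 133, 119, 86, 60, 58, 62, 66, 67, 72, 75, 78, 82, 83, 84, 87, 87, 89, 91, 91, 93, 93, 92, 92, 92, 91, 89, 89,
[... 3132 characters left out ...]
29]
235 [18, 11, 20, 26, 25, 18, 22, 58, 129, 169, 173, 175, 176, 176, 174, 178, 166, 126, 90, 86, 80, 74, 73, 79, 78, 80, 81, 76, 76, 85, 83, 101, 143, 166, 174, 171, 174, 171, 173, 173, 152, 105, 29, 18, 24, 27, 26, 21, 10, 17]
240 [14, 16, 20, 24, 25, 25, 32, 100, 172, 180, 179, 178, 178, 176, 181, 213, 178, 142, 124, 124, 104, 79, 79, 83, 121, 109, 98, 99, 96, 126, 148, 148, 149, 151, 166, 175, 176, 176, 176, 176, 175, 146, 43, 19, 24, 22, 22, 21, 20, 9]
244 [20, 23, 25, 20, 18, 23, 41, 147, 173, 173, 172, 170, 168, 160, 124, 197, 228, 200, 146, 129, 102, 97, 96, 110, 136, 199, 169, 160, 161, 188, 215, 224, 224, 224, 146, 150, 172, 169, 168, 166, 166, 159, 82, 21, 21, 25, 29, 20, 21, 12]
```

The profile fits: the neck edges are at rows 217 and 282, and the keyway corner at column 249 gives about -12° world. I'll lower it with a small shift.

>>> servo_tool --commands '[[[0, 0, 0, 15, -0.5, 0.7, 25], [0, 0, 0, 35, -0.5, 0.7, 25], [0, 0, 0, 50, -0.5, 0.7, 25], [0, 0, 0, 58, -0.5, 0.7, 25], [0, 0, 0, 58, -0.5, 0.7, 25]]]' --newtons 14

```text
time: 33.58
position: [0.5005, -0.1188, 0.1184]
tool_rot: [-0.837, 1.405, 0.837]
ft_force: [0.5, 0.2, -1.5]
grip_width: 0.428
```

>>> servo_tool --commands '[[[0, 0, 0, 2, 0, 0, 25], [0, 0, 0, 4, 0, 0, 25], [0, 0, 0, 4, 0, 0, 25]]]'

```text
time: 33.95
position: [0.501, -0.1187, 0.1151]
tool_rot: [-0.837, 1.403, 0.837]
ft_force: [-0.6, 0.2, -1.6]
grip_width: 0.433
```

>>> servo_tool --commands '[[[0, 0, 0, 2, 0, 0, 25], [0, 0, 0, 4, 0, 0, 25], [0, 0, 0, 4, 0, 0, 25]]]'

```text
time: 34.33
position: [0.5008, -0.119, 0.1108]
tool_rot: [-0.837, 1.404, 0.836]
ft_force: [0.3, -0.7, -1.3]
grip_width: 0.433
```

>>> servo_tool --commands '[[[0, 0, 0, 1, 0, 0, 25], [0, 0, 0, 2, 0, 0, 25], [0, 0, 0, 2, 0, 0, 25]]]'

```text
time: 34.7
position: [0.5009, -0.119, 0.1089]
tool_rot: [-0.837, 1.404, 0.836]
ft_force: [0.4, -0.4, -1.8]
grip_width: 0.432
```

>>> servo_tool --commands '[[[0, 0, 0, 1, 0, 0, 25], [0, 0, 0, 2, 0, 0, 25], [0, 0, 0, 2, 0, 0, 25]]]'

```text
time: 35.08
position: [0.5009, -0.1189, 0.1069]
tool_rot: [-0.837, 1.404, 0.836]
ft_force: [-0.0, -1.8, -1.8]
grip_width: 0.433
```

>>> servo_tool --commands '[[[0, 0, 0, 1, 0, 0, 25], [0, 0, 0, 2, 0, 0, 25], [0, 0, 0, 2, 0, 0, 25]]]'

```text
time: 35.45
position: [0.5009, -0.1189, 0.1049]
tool_rot: [-0.837, 1.404, 0.836]
ft_force: [0.1, -1.9, -0.6]
grip_width: 0.432
```

>>> servo_tool --commands '[[[0, 0, 0, 1, 0, 0, 25], [0, 0, 0, 2, 0, 0, 25], [0, 0, 0, 2.5, 0, 0, 25], [0, 0, 0, 2.5, 0, 0, 25]]]'

```text
time: 35.95
position: [0.5009, -0.1189, 0.1024]
tool_rot: [-0.837, 1.404, 0.836]
ft_force: [0.4, -3.5, -1.4]
grip_width: 0.433
```

>>> servo_tool --commands '[[[0, 0, 0, 0.5, 0, 0, 25], [0, 0, 0, 1, 0, 0, 25], [0, 0, 0, 1, 0, 0, 25]]]'

```text
time: 36.33
position: [0.5011, -0.119, 0.1019]
tool_rot: [-0.837, 1.403, 0.836]
ft_force: [-1.3, -2.2, 4.9]
grip_width: 0.427
```

Contact came at reported z .1019, against .1021 predicted for fully home. I'll release and lift clear.

>>> servo_tool --commands '[[[0, 0, 0, -0.7, 0, 0, 25], [0, 0, 0, -0.7, 0, 0, 55], [0, 0, 0, -0.7, 0, 0, 55], [0, 0, 0, -0.7, 0, 0, 55], [0, 0, 0, -10, 0, 0, 60]]]'

```text
time: 36.95
position: [0.5003, -0.1182, 0.1112]
tool_rot: [-0.836, 1.405, 0.838]
ft_force: [0.4, 0.3, -0.0]
grip_width: 0.659
```

>>> servo_tool --commands '[[[0, 0, 0, -40, 0, 0, 70], [0, 0, 0, -90, 0, 0, 70], [0, 0, 0, -110, -20, 0, 70], [0, 0, 0, -110, -65, 0, 70], [0, 0, 0, -110, -65, 0, 70]]]'

```text
time: 37.58
position: [0.5596, -0.1507, 0.221]
tool_rot: [-0.838, 1.407, 0.835]
ft_force: [-0.1, -0.6, -0.7]
grip_width: 0.808
```

Run:
```python
from h import *
s=ctrl.get_state();print(s['time'],s['position'],s['ft_force'],s['grip_width'])
w=save('wrist','w11.png');ci=vision.camera_info('wrist');g=cv2.cvtColor(w,cv2.COLOR_RGB2GRAY)
u,v=map(int,proj('wrist',(.5005,-.119,.148),ci));print(u,v)
print('f/depth: r25@.136',[tuple(np.round(proj('wrist',(.5005+dx,-.119+dy,.136),ci),1)) for dx,dy in((.025,0),(-.025,0),(0,.025),(0,-.025))])
g=cv2.medianBlur(g,3)[max(0,v-44):v+44:2,u-44:u+44]
ch=" .:-=+*#%@"
for r in g:print(''.join(ch[min(9,int(x)*10//256)] for x in r))
```

```text
37.575 [ 0.55958313 -0.150694    0.22096467] [-0.05793992 -0.60726076 -0.7194053 ] 0.8082030739383753
250 125
f/depth: r25@.136 [(np.float64(263.3), np.float64(150.3)), (np.float64(236.7), np.float64(99.8)), (np.float64(275.0), np.float64(111.7)), (np.float64(226.0), np.float64(139.1))]
::::::--==++****++===---------------------------------------------=*%%%%%%%%%%%%%%%%%%%%
:::--======++****+++==---------------------------------------------+*%%%%%%%%%%%%%%%%%%%
-=++========+++****++==--------------------------------------------=+#%%%%%%%%%%%%%%%%%%
*+++==-----==+++****++===-------------------------------------------=+*#%%%%%%%%%%%%%%%%
*+==---------==++****+++==------------------------------------------=++*#%%%%%%%%%%%%%%%
*+==----------==+++***+++==-----------------------------------------==++*#%%%%%%%%%%%%%%
++++=----------==+++****++==---------------==------------------------=++**#%%%%%%%%%%%%%
**++=------------==++**++=-------===++++++****++++==-----------------=+*****#%%%%%%%%%%%
***+==------------===++=------=++*********************+==------------==+*****#%%%%%%%%%%
***++=-----
[... 2403 characters left out ...]
*+++==------------------------==-----------------------------------=++*******
%%%%%%%%%%%##*+==--------------------::---------------------------------------=+++****##
%%%%%%%%%%%%%#*==--------------------------------------------------------------=++**#%%%
%%%%%%%%%%%%%%#*=--------------------------------------------------------------=+*#%%%%%
%%%%%%%%%%%%%%%#*+-----------------------------------------------------------==+##%%%%%%
%%%%%%%%%%%%%%%##*+-------------------------------------------------------===+++*##%%%%%
#****************++=---------------------------------------------------===++++++++******
++++++++++++++++++++=-----------------------------------------------===+++++++++++++++++
```

```bash
python3 -c "
from bench import close_job
print(close_job())"
```

```text
the job is handed in; nothing more can be done
None
```

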